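Hang and lock a display ledge on a slotted upright

TASK

Take the yellow display bracket standing on the bench, hook its two claws into the upper two slots of the slotted upright, then press it down past the orange spring catch until it is fully home and locked, and let go of it. Feel for the slots and press gently, without forcing the bracket against the upright, and leave the pots and other things on the bench alone.

Things in the scene. Friction and masses are not known exactly. Their poses are not given: they have to be found in the camera images.
- bracket: Loose yellow steel bracket, about 0.35 kg, standing upright on its ledge. Origin: middle of the bottom edge of the flange's back face; x the way the claws point, y sideways, z up. Ledge 150 x 90 x 5 mm at x -150 to 0, lip 19 high at the free end. Flange 44 wide, 5 thick, z 5 to 100, window z 27 to 62. Central rib 14 thick (y -7 to 7), x -70 to -5, z 5 to 100: the part to grip.
- claws (a point): Root of the upper claw: x 0, y 0, z 80 mm in the bracket's frame, same axes. Two alike steel claws at y 0, 5 mm wide, the lower 60 mm below: each a neck 7 high (undersides at z 80 and 20) reaching x = 10.5, and a tongue (x 5.5 to 10.5) hanging 18 mm below the neck, so each claw's end is 25 mm high.
- cam (a point): Cam bar across the flange's window, a steel rod of 6 mm diameter along y, its axis at x -3, z 48 mm in the bracket's frame. It must pass below the orange roller catch.
- grip (a point): Good grip point on the rib: x -42, y 0, z 82 mm in the bracket's frame (18 mm below the rib's top), bracket's axes; the rib is 14 mm thick along y.
- press (a point): Point on top of the rib, x -20, y 0, z 100 mm in the bracket's frame, where to press the hung bracket down.
- post: Black open channel upright fixed to the bench, 66 mm wide, 48 deep, 222 high, on a foot plate 130 x 160 x 8 mm (x -35 to 95). Origin: bench level, middle of the front; x the way the claws go in, y sideways, z up. Its front (x = 0) is a bright strip 36 wide, 4 thick, with three slots in an upright line, each 8 wide, 29 high, bottom edges at z 60, 120, 180 mm; hollow 40 mm deep behind.
- slots (a point): Middle of the upright's front at the upper slot's bottom edge: x 0, y 0, z 180 mm in the post's frame, same axes. NOT the slots' own middle: the strip was clamped off centre by eye, so the line of slots lies anywhere from -10 to +10 mm in y from here, parallel; it does not move. Where the claws miss the slots their ends stop on the strip, bracket origin at x = -10.5 mm.
- seat (a point): Point x 0, y 0, z 100 mm in the post's frame. Locked, the bracket's origin is here but for the strip's -10 to +10 mm in y, same axes. Claws enter the upper two slots with the origin 20 mm above this (2 to spare up and down) until the flange meets the strip, then it comes down. About 12 mm above home the cam bar meets the catch and the unlocked bracket hangs there; pushing past takes some 5 to 20 N.
- catch (a joint): Orange spring roller, 10 mm diameter, 16 wide, in the strip between the upper two slots, axis at z 155 mm, 3.5 mm proud of the strip. 0 = out, grows to 0.006 m as pushed in (7 N to start, 1.2 N more per mm). The cam bar pushes it in on the way down; it springs out over the bar when the bracket is home.
- bluepot: blue ceramic pot, 112 mm wide, 100 high, origin under its middle; leave alone
- bowl: white footed ceramic bowl, 124 mm wide, 100 high, origin under its middle; leave alone
- bottle: drink bottle, 72 mm wide, 210 high, origin under its middle; leave alone
- ruler: flat steel ruler, 300 x 30 x 4 mm, long side x, origin under its middle; leave alone
- tape: roll of orange tape lying flat, 90 mm wide, 24 high, origin under its middle; leave alone
- teacup: green cup, 72 mm wide, 60 high, origin under its middle; leave alone
- marker: black marker pen, 130 x 12 x 12 mm, long side x, origin under its middle; leave alone
- vase: blue vase, 90 mm wide, 140 high, origin under its middle; leave alone
Not all that is in view belongs to the job. Of the things that look like the bracket, the smaller one is meant.

How it is judged:
On the way, in this order (a step that is already met when the one before it is completed fails the run):
1. the claws are in the upper slots, the bracket still above its locked position (x of bracket in the frame of post between -0.006 and 0.004 m and y of bracket in the frame of post between -0.015 and 0.015 m and z of bracket in the frame of post between 0.105 and 0.126 m), for 0.1 s.
2. the bracket is pressed fully home in the slots (x of bracket in the frame of post between -0.005 and 0.003 m and z of bracket in the frame of post between 0.096 and 0.103 m), for 0.2 s.
At the end, for the whole second after the job is handed in: The bracket hangs released and at rest in the upper two slots, its back within 5 mm of the strip, origin 96 to 103 mm above the bench and within 15 mm sideways of the upright's middle, square to the upright within 0.12 rad and upright within 0.1 rad, with the catch sprung out again (under 2.5 mm) (all of step 2 and y of bracket in the frame of post between -0.015 and 0.015 m and angle between the x axis of bracket and the x axis of post, either way round below 0.12 rad and angle between bracket's own z axis and vertical below 0.1 rad and value of joint catch below 0.0025 m and linear speed of bracket below 0.02 m/s); the robot touches nothing.
It fails at once if the bracket and the upright are pressed together with more than 60 N (contact force between bracket and post above 60 N).
It fails at once if a pot, the bottle or another bystander is moved by more than 30 mm (distance of any of bluepot, bowl, bottle, ruler, tape, teacup, marker, vase from where it was at the start of the episode above 0.03 m).
It also fails if it takes over 64 s, if anything falls off the work surface, if the arm or the gripper's body presses on something with over 40 N, if the wrist force passes 120 N, or if a joint passes its speed limit or range.

ROBOT

A 6-joint arm with a two-finger parallel gripper is mounted at the origin on the work surface. World frame = base frame: x ahead of the robot, y to its left, z up, the work surface at z = 0. Lengths are in m, angles in rad, forces in N, time in s.
With the tool pointing down it reaches from about 0.425 to 1.125 m from the base axis. Payload 14.9 kg.
Tool frame: the origin (TCP) lies at the very end of the fingers, on their centre line; the grasp point (between the pads) lies 19 mm behind it (robot.tcp_to_grasp is the distance from the TCP to the grasp point, in m); z points along the fingers, y is the line along which they close (so a half turn about z gives the same grasp; the last joint's range is limited). The gripper opens to 91 mm and grips with 3 to 60 N. Pads are 32 mm wide; open, the fingers measure 118 mm over their backs; the gripper's body (76 mm by 178 mm) begins 60 mm behind the grasp point.
Start: joints at [-1.134, 0.379, 1.734, -0, 1.028, -0.033], TCP at [0.317, -0.624, 0.178] pointing down, gripper open.
Joint ranges: [-2.77, 2.77], [-0.74, 2.19], [0, 2.66], [-1.06, 4.2], [0.31, 2.87], [-3.08, 3.08]. Speed limits (rad/s): [1.89, 1.89, 2.39, 3.14, 3.14, 3.14].

INTERFACE

Orientations are given as a rotation vector (axis times angle).
In Python, from bench import robot gives the robot as it stands.
- The arm moves only by the shell command python3 -m pendant 'ROWS'. ROWS is JSON, a list of rows, each a list of 3 entries, a list of its own where there are three numbers: the turn, a rotation vector about the tool's x, y, z in degrees, then the shift along the tool's x, y, z in cm, then the gripper's target within -1 to 1 (fully open at 1, half-way at 0, shut at -1). A call has exactly 10 rows; each row is the pose to reach, as a shift and turn from the pose commanded when the call began, along the tool's axes at that moment; what a row does not reach only later rows make up. A row lasts 1/10 s, in which the tool goes at most 50 mm and 8.59 degrees, less where a joint would pass 70% of its speed; a pose out of reach is approached as far as the arm can. A call with a gripper value outside its range is refused whole. The fingers move at their own pace and stop on an object; the grip force is fixed at half the most. Time passes only in rows, so rows that repeat a pose let the fingers close, or fill a call up. It gives the time, the measured TCP pose, the force, the opening and the grip force at its end, in the units of the state.
- robot.get_state(): the state, without advancing time (a new reading comes with each control period).
- robot.capture(name): name is "side" or "top" or "wrist"; returns the picture (480x640x3 uint8, blue, green, red); there is no depth.
- robot.calibration(name): a dict with "camera_matrix" (3x3 intrinsics, pixels), "world_from_camera" (4x4, takes a point from camera to world coordinates). Camera axes: x right, y up, looking along -z (the intrinsics and any distortion apply to the point x, -y, -z); pixel columns grow to the right and rows downward; lengths in m; the calibration is good to about 2 mm. The wrist camera is an equidistant fisheye: a pixel r from the principal point sees the ray r / f radians off the axis. A picture is of the moment at which its call begins: read the wrist's pose just before it. calibration takes no time and is no camera call; for the wrist camera it gives the pose at the moment of the call.
- robot.hand_in(): hands the job in; it is judged then, once.
The state is a dict: "clock": time; "qpos": joint angles; "dq": joint speeds; "joint_efforts": joint torques, N m; "position": TCP position; "eef_rot": TCP orientation; "force": force on the tool from outside, world axes, zero at the start; "wrist_torque": the same for the moment, N m; "gripper_width": finger opening in m; "gripper_force": force on a finger pad.
Only numpy, scipy, OpenCV 4.12 (cv2) and the standard library are available. Lean on these libraries where they do the work, as an engineer would, in place of code of your own. Each camera call takes 0.05 s, during which the arm holds its last target. There are 200 camera calls.

## Working session

There is one attempt and no reset: what is moved stays moved. The work goes in short steps, Python scripts to look and compute and a shell command to move; the robot and the scene stay as the last step left them, time stands still between calls to the robot, and variables do not carry over. Pictures are saved under pics/ and viewed, at most 10 in all, crops included, and the job is handed in when it is done.

```bash
mkdir -p pics; ls; python3 - <<'E'
from bench import robot
import cv2,numpy as np
s=robot.get_state();print(s)
for n in("side","top"):
    im=robot.capture(n);cv2.imwrite(f"pics/{n}0.png",im)
    c=robot.calibration(n);print(n,np.round(c["camera_matrix"],1),np.round(c["world_from_camera"],3),c.keys())
E
```

```text
pics
{'clock': 0.0, 'qpos': array([-1.13426356e+00,  3.79431145e-01,  1.73478751e+00, -1.16918882e-05,
        1.02847498e+00, -3.32658595e-02]), 'dq': array([ 6.73379048e-04,  8.29432327e-05, -1.93809652e-03,  1.72985392e-03,
       -1.00919550e-03,  3.96299537e-04]), 'joint_efforts': array([-3.63666222e-03, -7.63731909e+01, -4.34372520e+01,  6.50190236e-02,
        4.24324488e-02, -7.16986483e-05]), 'position': array([ 0.316723  , -0.62375778,  0.17696915]), 'eef_rot': array([-3.05426822e+00, -7.30948812e-01,  3.61632726e-04]), 'force': array([-0.26914802, -0.09000013, -0.83699044]), 'wrist_torque': array([-0.0639259 , -0.05514873, -0.03739817]), 'gripper_force': 0.0, 'gripper_width': 0.09097309441714889}
side [[482.5   0.  319.3]
 [  0.  482.5 239.1]
 [  0.    0.    1. ]] [[-0.819  0.286 -0.497  0.017]
 [-0.573 -0.413  0.708  0.77 ]
 [-0.003  0.865  0.502  0.717]
 [ 0.     0.     0.     1.   ]] dict_keys(['camera_matrix', 'world_from_camera'])
top [[587.6   0.  327.3]
 [  0.  587.6 247.8]
 [  0.    0.    1. ]] [[-0.023  0.985 -0.169  0.347]
 [-1.    -0.025 -0.009 -0.029]
 [-0.013  0.168  0.986  1.528]
 [ 0.     0.     0.     1.   ]] dict_keys(['camera_matrix', 'world_from_camera'])
```

View pics/side0.png

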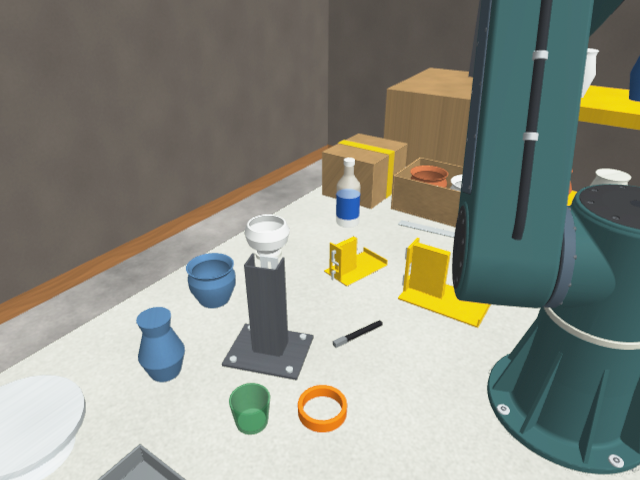

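View pics/top0.png

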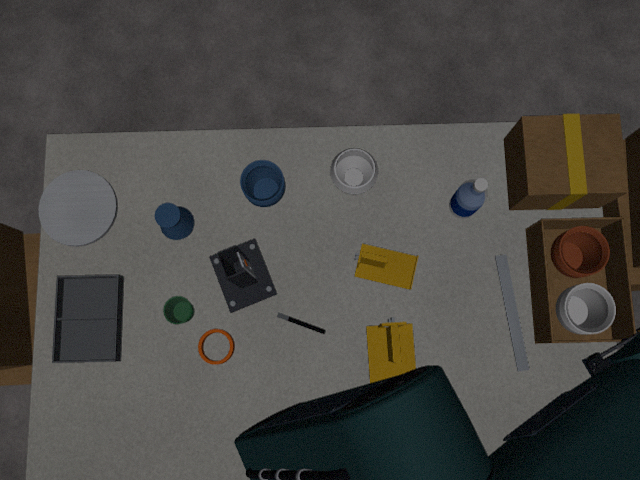

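Candidates for the bracket: the small yellow one, side (355,260) and top (387,266), and the bigger yellow one, side (440,280) and top (390,350). I choose the smaller one and check it in a close crop, together with the post.

```bash
python3 - <<'E'
import cv2,numpy as np
t=cv2.imread("pics/top0.png");s=cv2.imread("pics/side0.png")
t=cv2.convertScaleAbs(t,alpha=1.6)
f=lambda im,x,y,w,h:cv2.resize(im[y:y+h,x:x+w],(400,300),interpolation=cv2.INTER_CUBIC)
a=np.hstack([f(t,345,230,80,60),f(t,200,230,100,75)])
b=np.hstack([f(s,315,225,80,60),f(s,210,225,120,90+60-60)])
cv2.imwrite("pics/crop0.png",np.vstack([a,b]))
E
```

```text
(no output)
```

View pics/crop0.png

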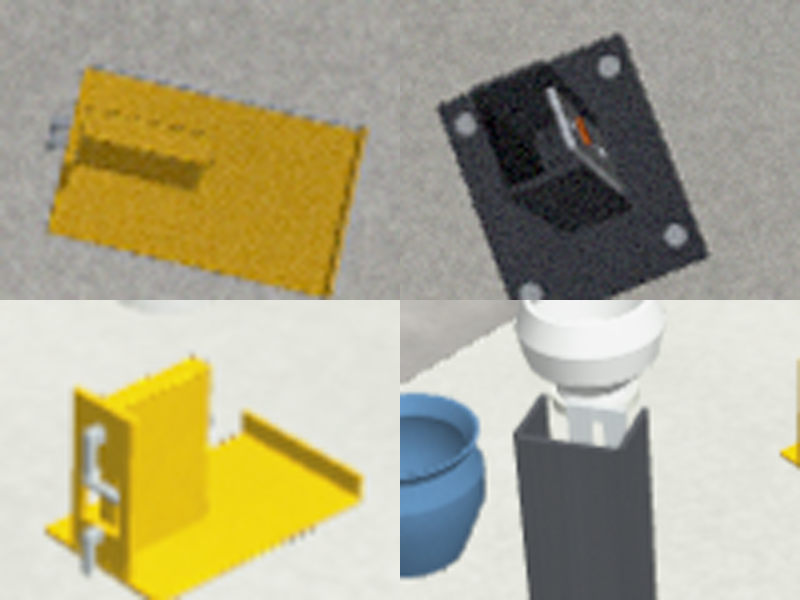

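```bash
cat > h.py <<'E'
import numpy as np
from bench import robot
from scipy.spatial.transform import Rotation as R
from scipy.optimize import least_squares
def proj(n,P,c=None):
    c=c or robot.calibration(n);M=c["world_from_camera"];K=c["camera_matrix"]
    p=(np.asarray(P)-M[:3,3])@M[:3,:3];p=p*[1,-1,-1]
    if n=="wrist":
        r=np.hypot(p[:,0],p[:,1]);th=np.arctan2(r,p[:,2]);d=p[:,:2]*(th/np.maximum(r,1e-9))[:,None]
        return d*[K[0,0],K[1,1]]+K[:2,2]
    return p[:,:2]/p[:,2:]*[K[0,0],K[1,1]]+K[:2,2]
def world(pose,P):
    x,y,a=pose;return np.asarray(P)@R.from_euler('z',a).as_matrix().T+[x,y,0]
def fit(n,obj,pix,x0,c=None):
    c=c or robot.calibration(n)
    s=least_squares(lambda q:(proj(n,world(q,obj),c)-pix).ravel(),x0,loss='soft_l1')
    return s.x,(proj(n,world(s.x,obj),c)-pix)
def totool(dw):  # world shift (m) -> tool cm
    s=robot.get_state();return 100*R.from_rotvec(s["eef_rot"]).inv().apply(dw)
E
python3 - <<'E'
from h import *
np.set_printoptions(precision=4,suppress=True)
px=np.array([[85,67],[50,235],[367,127],[330,297]])/5+[345,230]
b,r=fit("top",np.array([[0,-45,5],[0,45,5],[-150,-45,19],[-150,45,19]])/1e3,px,[.35,-.1,1.4]);print("bracket",b,r)
px=np.array([[220,35],[307,255],[40,105]])/4+[200,230]
p,r=fit("top",np.array([[-35,-80,8],[-35,80,8],[95,-80,8]])/1e3,px,[.35,.2,1.9]);print("post",p,r)
# predictions in crops for check
print((proj("top",world(b,np.array([[-70,7,100],[-70,-7,100],[0,22,100]])/1e3))-[345,230])*5)
print((proj("top",world(p,np.array([[-3.5,0,155],[0,18,222],[0,-18,222]])/1e3))-[200,230])*4+[400,0])
print((proj("side",world(b,np.array([[0,-22,100],[0,22,100]])/1e3))-[315,225])*5)
print((proj("side",world(p,np.array([[0,18,222],[48,33,222],[48,-33,222]])/1e3))-[210,225])*400/120)
g=world(b,[[-.042,0,.063]])[0];print("grip tcp",g,np.hypot(*g[:2]))
s=robot.get_state();T=R.from_rotvec(s["eef_rot"]).as_matrix();print(T)
ty=np.arctan2(T[1,1],T[0,1]);by=b[2]+np.pi/2
print("turn world",np.degrees((by-ty+np.pi/2)%np.pi-np.pi/2),"post-bracket",np.degrees(p[2]-b[2]))
print("tool shift",totool(g-s["position"]))
sl=world(p,[[-.1,0,.12]])[0];print(sl)
for n in "bluepot vase teacup".split():pass
E
```

```text
bracket [ 0.5725 -0.0957  1.317 ] [[-0.0972  0.2264]
 [-0.6593 -0.2534]
 [ 0.208   0.1583]
 [ 0.4831 -0.1368]]
post [0.5504 0.178  1.9293] [[ 0.3437 -0.6926]
 [ 0.3727  0.5552]
 [-0.9243  0.0557]]
[[209.4792 167.6756]
 [215.5276 140.1736]
 [ 63.3552 165.1385]]
[[586.1317 129.2365]
 [573.841  143.774 ]
 [551.5372  85.1464]]
[[ 79.3724  88.8394]
 [138.9867 123.3947]]
[[228.5932 105.1523]
 [226.5674 153.8176]
 [114.481  137.6133]]
grip tcp [ 0.5619 -0.1364  0.063 ] 0.5782436172183982
[[ 0.8916  0.4527 -0.0004]
 [ 0.4527 -0.8916  0.0009]
 [ 0.     -0.001  -1.    ]]
turn world 48.54143569462249 post-bracket 35.082026102691096
tool shift [ 43.9299 -32.3499  11.4397]
[0.5855 0.0843 0.12  ]
```

```bash
python3 -m pendant '[[[0,0,-5],[4,-2.9,-0.3],1],[[0,0,-10],[8,-5.9,-0.6],1],[[0,0,-15],[12,-8.8,-0.9],1],[[0,0,-20],[16,-11.8,-1.2],1],[[0,0,-25],[20,-14.7,-1.5],1],[[0,0,-30],[24,-17.7,-1.8],1],[[0,0,-35],[28,-20.6,-2],1],[[0,0,-40],[32,-23.6,-2],1],[[0,0,-45],[36,-26.5,-2],1],[[0,0,-48.5],[40,-29.5,-2],1]]'; python3 - <<'E'
from h import *
b=[0.5725,-0.0957,1.317]
s=robot.get_state();T=R.from_rotvec(s["eef_rot"]).as_matrix()
print(totool(world(b,[[-.042,0,.063]])[0]-s["position"]),np.degrees(np.arctan2(T[1,1],T[0,1])-b[2]-np.pi/2))
E
```

```text
clock: 1.1
position: [0.5405, -0.1781, 0.1977]
eef_rot: [2.482, 1.926, 0.0]
force: [0.6, -0.6, -0.1]
gripper_width: 0.0912
gripper_force: 0.0
[ 4.57828868  1.04042723 13.46502542] -179.84659279088115
```

```bash
python3 -m pendant '[[[0,0,0],[3,0.7,2],1],[[0,0,0],[4.6,1,3],1],[[0,0,0],[4.6,1,3],1],[[0,0,0],[4.6,1,3],1],[[0,0,0],[4.6,1,3],1],[[0,0,0],[4.6,1,3],1],[[0,0,0],[4.6,1,3],1],[[0,0,0],[4.6,1,3],1],[[0,0,0],[4.6,1,3],1],[[0,0,0],[4.6,1,3],1]]'; python3 - <<'E'
from h import *
import cv2
c=robot.calibration("wrist");im=robot.capture("wrist");
b=[0.5725,-0.0957,1.317]
P=np.array([[-70,7,100],[-70,-7,100],[-5,7,100],[-5,-7,100],[0,22,100],[0,-22,100],[0,45,5],[0,-45,5],[-150,45,19],[-150,-45,19]])/1e3
q=proj("wrist",world(b,P),c);print(q.round(1))
for u in q: cv2.circle(im,tuple(int(v) for v in u.round()),3,(255,0,255),1)
cv2.imwrite("pics/w1.png",im)
E
```

```text
clock: 2.1
position: [0.5612, -0.1381, 0.1677]
eef_rot: [2.485, 1.921, -0.0]
force: [0.1, 0.7, 0.3]
gripper_width: 0.091
gripper_force: 0.0
[[311.6 271.7]
 [329.3 271.7]
 [310.9 189.9]
 [329.7 189.8]
 [290.7 183.4]
 [349.9 183.2]
 [275.1 171. ]
 [365.4 170.8]
 [278.8 313.5]
 [362.4 313.3]]
```

View pics/w1.png

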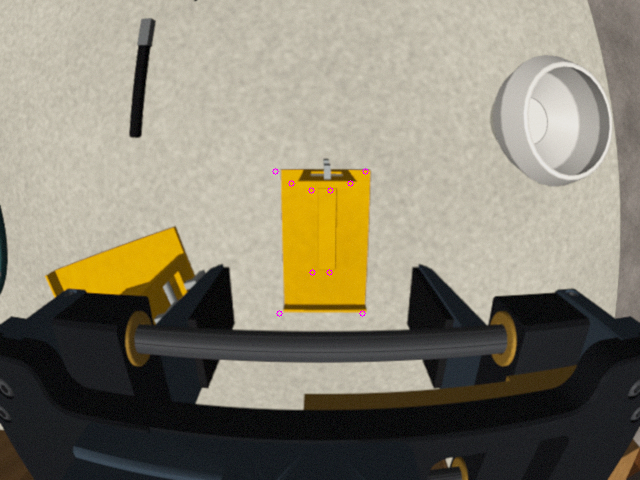

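The wrist view shows the small bracket with ledge corners at (282,170), (370,170), (283,310) and (366,310), and the rib top at x 319–336, y 188–271. That is about 6 px right of the prediction. I refit from these.

```bash
python3 - <<'E'
from h import *
np.set_printoptions(precision=4,suppress=True)
P=np.array([[-70,7,100],[-70,-7,100],[-5,7,100],[-5,-7,100],[0,45,5],[0,-45,5],[-150,45,19],[-150,-45,19]])/1e3
px=np.array([[318.5,271],[336,271],[318.5,188],[336.5,188],[282,170],[370,170],[283.5,311],[366,311]])
b,r=fit("wrist",P,px,[0.5725,-0.0957,1.317]);print(b,r)
s=robot.get_state();T=R.from_rotvec(s["eef_rot"]).as_matrix()
print(totool(world(b,[[-.042,0,.063]])[0]-s["position"]),np.degrees(np.arctan2(T[1,1],T[0,1])-b[2]+np.pi/2))
E
```

```text
[ 0.5781 -0.0959  1.3125] [[-0.3326 -0.7164]
 [-0.0969 -0.695 ]
 [-0.2613  0.1949]
 [ 0.5777  0.2734]
 [-1.4123 -0.4642]
 [ 0.9151 -0.0859]
 [-0.3116  1.3926]
 [ 0.8774  1.4266]]
[ 0.3095  0.5531 10.4669] 0.2182660513203363
```

```bash
python3 -m pendant '[[[0,0,0],[0.3,0.55,3],1],[[0,0,0],[0.3,0.55,6],1],[[0,0,0],[0.3,0.55,9],1],[[0,0,0],[0.3,0.55,10.4],1],[[0,0,0],[0.3,0.55,10.4],0.2],[[0,0,0],[0.3,0.55,10.4],-0.4],[[0,0,0],[0.3,0.55,10.4],-1],[[0,0,0],[0.3,0.55,10.4],-1],[[0,0,0],[0.3,0.55,10.4],-1],[[0,0,0],[0.3,0.55,10.4],-1]]'
```

```text
clock: 3.15
position: [0.5676, -0.1366, 0.0641]
eef_rot: [2.485, 1.921, 0.001]
force: [-0.8, -0.4, -0.5]
gripper_width: 0.046
gripper_force: 0.0
```

```bash
python3 -m pendant '[[[0,0,0],[0,0,0],-1],[[0,0,0],[0,0,0],-1],[[0,0,0],[0,0,0],-1],[[0,0,0],[0,0,0],-1],[[0,0,0],[0,0,0],-1],[[0,0,0],[0,0,0],-1],[[0,0,0],[0,0,-1],-1],[[0,0,0],[0,0,-4],-1],[[0,0,0],[0,0,-8],-1],[[0,0,0],[0,0,-12],-1]]'; python3 - <<'E'
from h import *
import cv2
np.set_printoptions(precision=4,suppress=True)
s=robot.get_state();T=R.from_rotvec(s["eef_rot"]).as_matrix()
p=[0.5504,0.178,1.9293]
g=world(p,[[-.06-.042,0,.12+.063]])[0]
print(s["position"],totool(g-s["position"]),"turn world",np.degrees(p[2]-(np.arctan2(T[1,0],T[0,0]))))
E
```

```text
clock: 4.15
position: [0.5669, -0.1364, 0.1853]
eef_rot: [-2.485, -1.921, 0.001]
force: [0.6, -0.4, -0.4]
gripper_width: 0.0002
gripper_force: 0.0
[ 0.5669 -0.1364  0.1853] [21.6708 -3.6411  0.2301] turn world 35.12313758488031
```

```bash
python3 - <<'E'
from h import *
import cv2
a=robot.capture("wrist");b=robot.capture("side")[180:340,260:500]
b=cv2.resize(b,(480,320))
o=np.zeros((480,800,3),np.uint8);o[:,:400]=a[:,120:520];o[:320,400:]=b[:,:400]
cv2.imwrite("pics/w2.png",o)
E
```

```text
(no output)
```

View pics/w2.png

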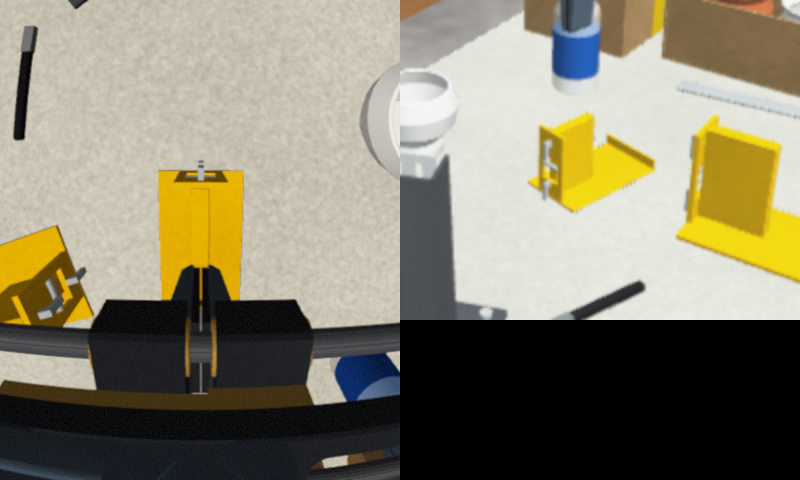

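```bash
python3 - <<'E'
from h import *
np.set_printoptions(precision=4,suppress=True)
s=robot.get_state();p=s["position"]
for n in("side","top","wrist"):print(n,proj(n,[p,p+[0,0,.019]]))
c=robot.calibration("wrist");print(c["world_from_camera"],c["camera_matrix"])
b=[0.5781,-0.0959,1.3125]
P=np.array([[-70,0,100],[-5,0,100],[-42,0,100]])/1e3
for n in("side","top","wrist"):print(n,proj(n,world(b,P)))
E
```

```text
side [[347.3951 207.8738]
 [347.6016 200.8562]]
top [[379.3275 248.7843]
 [379.9486 247.392 ]]
wrist [[320.1446 272.1192]
 [320.4071 284.7156]]
[[ 0.9674  0.245   0.0639  0.5892]
 [-0.2531  0.9273  0.2757 -0.0591]
 [ 0.0083 -0.2829  0.9591  0.3959]
 [ 0.      0.      0.      1.    ]] [[371.6483   0.     320.4339]
 [  0.     371.6483 240.4343]
 [  0.       0.       1.    ]]
side [[355.2215 236.4068]
 [336.4109 244.8184]
 [347.2548 239.9693]]
top [[387.4605 258.6404]
 [361.6279 252.6059]
 [376.3179 256.0375]]
wrist [[315.7186 264.375 ]
 [315.6497 187.9939]
 [315.6735 232.4705]]
```

The bracket still stands in place and the fingers are centred over the rib (wrist, column 320). They probably closed too late, after the lift had started. I retry with a longer squeeze and check the force before lifting.

```bash
python3 -m pendant '[[[0,0,0],[0,0,0],0.1],[[0,0,0],[0,0,0],0.1],[[0,0,0],[0,0,0],0.1],[[0,0,0],[0,0,0],0.1],[[0,0,0],[0,0,0],0.1],[[0,0,0],[0,0,0],0.1],[[0,0,0],[0,0,3],0.1],[[0,0,0],[0,0,6],0.1],[[0,0,0],[0,0,6],0.1],[[0,0,0],[0,0,6],0.1]]'
```

```text
clock: 5.25
position: [0.5673, -0.1365, 0.1239]
eef_rot: [-2.485, -1.921, 0.001]
force: [-0.3, -0.3, 0.6]
gripper_width: 0.05
gripper_force: 0.0
```

```bash
python3 -m pendant '[[[0,0,0],[0,0,3],0.1],[[0,0,0],[0,0,6],0.1],[[0,0,0],[0,0,6],-1],[[0,0,0],[0,0,6],-1],[[0,0,0],[0,0,6],-1],[[0,0,0],[0,0,6],-1],[[0,0,0],[0,0,6],-1],[[0,0,0],[0,0,6],-1],[[0,0,0],[0,0,6],-1],[[0,0,0],[0,0,6],-1]]'
python3 -m pendant '[[[0,0,0],[0,0,0],-1],[[0,0,0],[0,0,0],-1],[[0,0,0],[0,0,0],-1],[[0,0,0],[0,0,0],-1],[[0,0,0],[0,0,0],-1],[[0,0,0],[0,0,0],-1],[[0,0,0],[0,0,0],-1],[[0,0,0],[0,0,0],-1],[[0,0,0],[0,0,0],-1],[[0,0,0],[0,0,0],-1]]'
```

```text
clock: 6.25
position: [0.5675, -0.1366, 0.064]
eef_rot: [2.485, 1.921, 0.0]
force: [-1.9, 1.1, 5.5]
gripper_width: 0.0006
gripper_force: 3.0
clock: 7.25
position: [0.5675, -0.1366, 0.064]
eef_rot: [2.485, 1.921, 0.0]
force: [-2.0, 1.1, 6.1]
gripper_width: 0.0007
gripper_force: 3.1
```

```bash
python3 - <<'E'
from h import *
import cv2
a=robot.capture("wrist");b=robot.capture("side")[200:300,290:410]
b=cv2.resize(b,(480,400))
o=np.zeros((480,800,3),np.uint8);o[:,:320]=a[:,160:480];o[:400,320:]=b
cv2.imwrite("pics/w3.png",o)
E
```

```text
(no output)
```

View pics/w3.png

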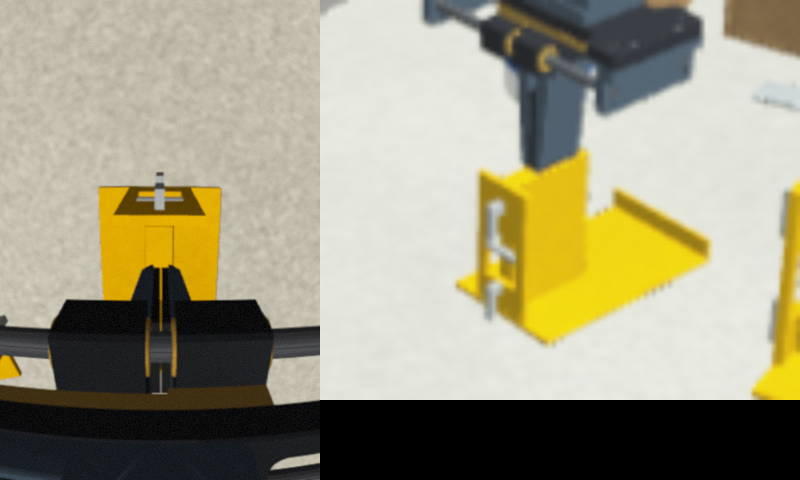

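The fingertips appear to sit at the top of the rib, although the reported TCP is z 0.064. The side view also put the tip about 11 px (about 30 mm) higher than its projection. I check the constants and re-measure the tip after a small lift.

```bash
python3 -m pendant '[[[0,0,0],[0,0,-2],-1],[[0,0,0],[0,0,-5],-1],[[0,0,0],[0,0,-5],0.1],[[0,0,0],[0,0,-5],0.1],[[0,0,0],[0,0,-5],0.1],[[0,0,0],[0,0,-5],0.1],[[0,0,0],[0,0,-5],0.1],[[0,0,0],[0,0,-5],0.1],[[0,0,0],[0,0,-5],0.1],[[0,0,0],[0,0,-5],0.1]]'
python3 - <<'E'
from h import *
import cv2
print(robot.tcp_to_grasp)
s=robot.get_state();p=s["position"];T=R.from_rotvec(s["eef_rot"]).as_matrix()
o=np.zeros((500,800,3),np.uint8)
for k,n in enumerate(("side","wrist")):
    im=robot.capture(n)
    L=np.array([p+T@[x,y,-z] for x in(-.016,.016) for y in(-.025,.025) for z in (0,.036)])
    q=proj(n,L);q0=q.mean(0).astype(int)
    w=100 if n=="wrist" else 40
    x0,y0=q0[0]-w,q0[1]-w; f=400/(2*w)
    c=cv2.resize(im[y0:y0+2*w,x0:x0+2*w],(400,400),interpolation=cv2.INTER_CUBIC)
    for i,u in enumerate(q): cv2.circle(c,tuple(((u-[x0,y0])*f).astype(int).tolist()),4,(0,0,255) if i%2==0 else (0,255,0),2)
    o[:400,400*k:400*k+400]=c
cv2.imwrite("pics/w4.png",o)
E
```

```text
clock: 8.35
position: [0.5673, -0.1365, 0.1135]
eef_rot: [-2.485, -1.922, 0.0]
force: [-0.3, 0.2, 0.2]
gripper_width: 0.0503
gripper_force: 0.0
0.0188
```

View pics/w4.png

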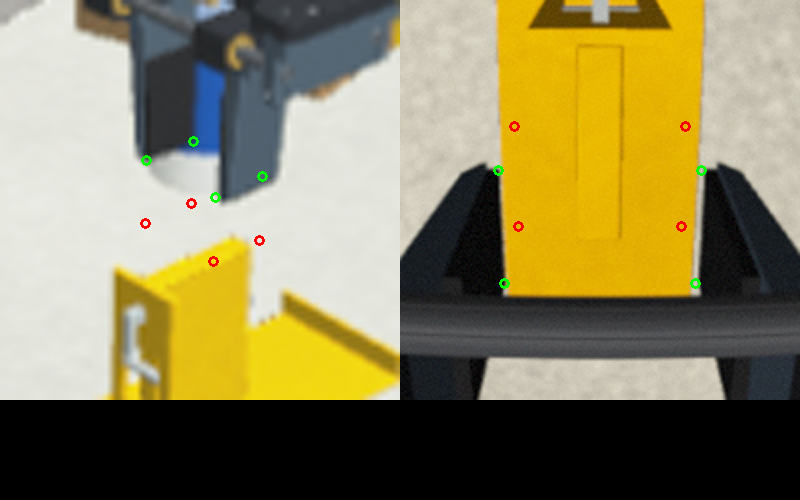

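The green marks, 36 mm behind the reported TCP, coincide with the real fingertips in both views: side crop about (222,200), wrist crop about (500,168). So the tips are about 35 mm higher than reported, and the grip needs a reported z of about 0.028.

```bash
python3 -m pendant '[[[0,0,0],[0,0,3],0.1],[[0,0,0],[0,0,6],0.1],[[0,0,0],[0,0,8],0.1],[[0,0,0],[0,0,8.5],0.1],[[0,0,0],[0,0,8.5],-1],[[0,0,0],[0,0,8.5],-1],[[0,0,0],[0,0,8.5],-1],[[0,0,0],[0,0,8.5],-1],[[0,0,0],[0,0,8.5],-1],[[0,0,0],[0,0,8.5],-1]]'
python3 -m pendant '[[[0,0,0],[0,0,0],-1],[[0,0,0],[0,0,0],-1],[[0,0,0],[0,0,0],-1],[[0,0,0],[0,0,0],-1],[[0,0,0],[0,0,0],-1],[[0,0,0],[0,0,-1],-1],[[0,0,0],[0,0,-4],-1],[[0,0,0],[0,0,-8],-1],[[0,0,0],[0,0,-12],-1],[[0,0,0],[0,0,-12],-1]]'
```

```text
clock: 9.45
position: [0.5675, -0.1366, 0.0291]
eef_rot: [2.485, 1.921, 0.0]
force: [-2.8, 1.9, 7.1]
gripper_width: 0.0145
gripper_force: 30.0
clock: 10.45
position: [0.5703, -0.1373, 0.1543]
eef_rot: [2.48, 1.918, 0.007]
force: [-0.2, -0.1, -4.6]
gripper_width: 0.0138
gripper_force: 30.0
```

```bash
python3 - <<'E'
from h import *
np.set_printoptions(precision=4,suppress=True)
s=robot.get_state();T=R.from_rotvec(s["eef_rot"]).as_matrix();print(s["position"])
b=[0.5781,-0.0959,1.3125]
d=world([0,0,-b[2]],[np.r_[np.array([.5675,-.1366])-b[:2],0]])[0];print("tool in bracket",d)
p=[0.5504,0.178,1.9293]
g=world(p,[[-.06+d[0],0,.149]])[0]
print(g,totool(g-s["position"]),"turn world",np.degrees(p[2]-(np.arctan2(T[1,0],T[0,0]))))
E
```

```text
[ 0.5703 -0.1373  0.1543]
tool in bracket [-0.0421 -0.0001  0.    ]
[0.5862 0.0824 0.149 ] [21.669  -3.9952  0.4972] turn world 35.116799674022374
```

```bash
python3 -m pendant '[[[0,0,-4],[2,-0.4,0],-1],[[0,0,-8],[5,-1,0],-1],[[0,0,-13],[8,-1.5,0],-1],[[0,0,-18],[11,-2,0],-1],[[0,0,-23],[14,-2.6,0],-1],[[0,0,-28],[17,-3.1,0],-1],[[0,0,-32],[20,-3.6,0],-1],[[0,0,-35],[21.6,-4,0],-1],[[0,0,-35],[21.6,-4,0],-1],[[0,0,-35],[21.6,-4,0],-1]]'
python3 - <<'E'
from h import *
import cv2
np.set_printoptions(precision=4,suppress=True)
s=robot.get_state();T=R.from_rotvec(s["eef_rot"]).as_matrix();print(s["position"],np.degrees(np.arctan2(T[1,0],T[0,0])))
p=[0.5504,0.178,1.9293]
im=robot.capture("wrist")
P=np.array([[0,18,222],[0,-18,222],[48,33,222],[48,-33,222],[-3.5,8,155],[-3.5,-8,155],[-35,-80,8],[-35,80,8],[95,80,8],[95,-80,8]])/1e3
q=proj("wrist",world(p,P));print(q)
o=im.copy()
for u in q: cv2.circle(o,tuple(u.astype(int).tolist()),3,(255,0,255),1)
cv2.imwrite("pics/w5raw.png",im)
x0,y0=int(q[:2,0].mean())-67,int(q[:2,1].mean())-60
cr=cv2.resize(o[max(y0,0):max(y0,0)+150,x0:x0+133],(532,600),interpolation=cv2.INTER_CUBIC)
cv2.imwrite("pics/w5.png",cr);print("crop off",x0,max(y0,0))
E
```

```text
clock: 11.45
position: [0.5826, 0.0822, 0.1483]
eef_rot: [-1.793, -2.579, 0.001]
force: [-1.0, -0.3, -3.9]
gripper_width: 0.0137
gripper_force: 30.0
[0.5826 0.0822 0.1483] 110.38475021523112
[[276.535   75.9464]
 [378.8491  76.0325]
 [237.5074 -40.251 ]
 [415.6078 -39.6558]
 [310.2816 101.1043]
 [340.6373 101.0591]
 [408.5326 149.947 ]
 [238.3787 150.5304]
 [237.6117  17.5361]
 [407.9778  17.1726]]
crop off 260 15
```

View pics/w5.png

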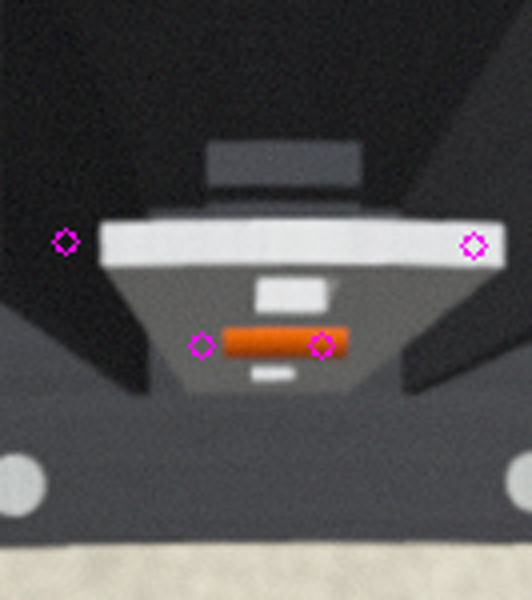

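The wrist view shows the strip top from crop (100,267) to (503,267), the upper slot opening at columns 255–328, and the roller at columns 222–348, row 342. The slot line is therefore about 5 mm right of the tool centre line, at tool −/+y. Next I fit the slot line and the held bracket in the same picture.

```bash
python3 - <<'E'
from h import *
import cv2
np.set_printoptions(precision=4,suppress=True)
im=cv2.imread("pics/w5raw.png")
h=cv2.cvtColor(im,cv2.COLOR_BGR2HSV)
def runs(m):
    for v in range(120,300,6):
        x=np.where(m[v,230:420])[0]
        if len(x)>2:print(v,x.min()+230,x.max()+230,len(x),end=' | ')
    print()
runs((h[...,0]>18)&(h[...,0]<32)&(h[...,1]>150))
px=np.array([[101,267],[503,267],[223,342],[348,342]])/4+[260,15]
P=np.array([[0,18,222],[0,-18,222],[-3.5,8,155],[-3.5,-8,155]])/1e3
p,r=fit("wrist",P,px,[0.5504,0.178,1.9293]);print("slotline",p,r)
s=robot.get_state();T=R.from_rotvec(s["eef_rot"]).as_matrix()
print("yaw err",np.degrees(p[2]-np.arctan2(T[1,0],T[0,0])))
a=np.arctan2(T[1,0],T[0,0]);t=s["position"]
o=t+T@[.0421,0,0];zb=t[2]-.0291
e=world([0,0,-p[2]],[np.r_[o[:2]-p[:2],0]])[0];print("bracket origin in slot frame",e,zb)
q=proj("wrist",world([o[0],o[1],a],np.array([[0,22,100],[0,-22,100],[-5,7,100],[-5,-7,100],[0,45,5],[0,-45,5],[10.5,2.5,87],[10.5,-2.5,87]])/1e3)+[0,0,zb]);print(q)
E
```

```text
198 251 390 128 | 204 251 389 125 | 210 251 389 83 | 216 252 389 124 | 222 252 389 124 | 228 252 388 137 | 234 253 388 136 | 240 253 388 136 | 246 253 387 135 | 252 254 387 134 | 258 254 387 134 | 264 254 386 133 | 270 255 386 103 | 276 255 386 98 | 282 255 385 90 | 288 256 385 85 | 294 256 384 78 | 
slotline [0.5537 0.1774 1.9384] [[-0.462  -0.7789]
 [ 1.2185 -0.9801]
 [ 0.1308  3.9796]
 [-0.7945  3.7701]]
yaw err 0.7247152830907002
bracket origin in slot frame [-0.0575  0.0068  0.    ] 0.11925317889985527
[[261.5855 236.0213]
 [376.9114 235.8943]
 [300.948  248.5231]
 [337.5381 248.4868]
 [248.9211 195.4818]
 [390.7729 195.2949]
 [313.1155 202.3222]
 [325.4471 202.3052]]
```

```bash
python3 -m pendant '[[[0,0,-0.4],[0,0.3,-0.07],-1],[[0,0,-0.4],[0,0.62,-0.07],-1],[[0,0,-0.4],[1,0.62,-0.07],-1],[[0,0,-0.4],[2,0.62,-0.07],-1],[[0,0,-0.4],[3,0.62,-0.07],-1],[[0,0,-0.4],[3.8,0.62,-0.07],-1],[[0,0,-0.4],[4.2,0.62,-0.07],-1],[[0,0,-0.4],[4.2,0.62,-0.07],-1],[[0,0,-0.4],[4.2,0.62,-0.07],-1],[[0,0,-0.4],[4.2,0.62,-0.07],-1]]'
python3 - <<'E'
from h import *
import cv2
np.set_printoptions(precision=4,suppress=True)
im=robot.capture("wrist");cv2.imwrite("pics/w6raw.png",im)
s=robot.get_state();T=R.from_rotvec(s["eef_rot"]).as_matrix();t=s["position"]
p=np.array([0.5537,0.1774,1.9384-.006]);o=t+T@[.0421,0,0]
print("yaw",np.arctan2(T[1,0],T[0,0]),world([0,0,-p[2]],[np.r_[o[:2]-p[:2],0]])[0],t[2]-.0291,s["force"])
cv2.imwrite("pics/w6.png",cv2.resize(im[100:260,240:400],(600,600),interpolation=cv2.INTER_CUBIC))
E
```

```text
clock: 12.5
position: [0.5743, 0.1239, 0.1494]
eef_rot: [1.784, 2.586, 0.0]
force: [-0.4, -0.4, -3.7]
gripper_width: 0.0142
gripper_force: 30.0
yaw 1.9338854287949852 [-0.0153 -0.0003  0.    ] 0.12023874306598396 [ 0.3548  0.1014 -1.7405]
```

View pics/w6.png

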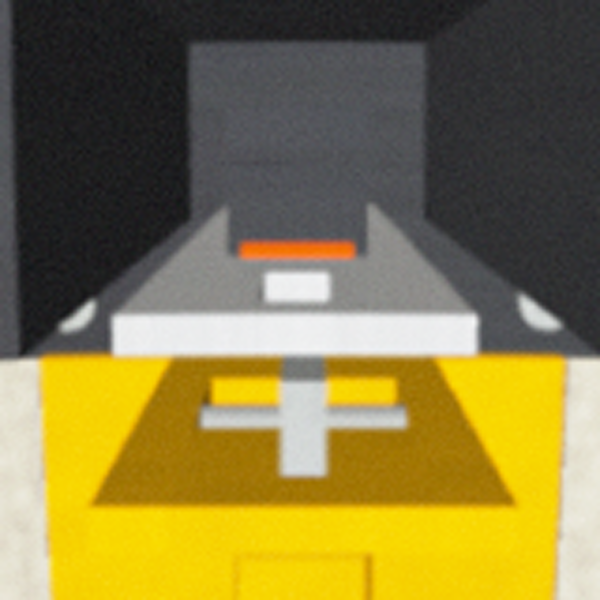

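The slot and roller are centred at column 297 and the claw at 303, so the claw is about 0.6 mm right of the slot. I correct that and feel forward gently.

```bash
python3 -m pendant '[[[0,0,0],[0.1,-0.06,0],-1],[[0,0,0],[0.2,-0.06,0],-1],[[0,0,0],[0.3,-0.06,0],-1],[[0,0,0],[0.4,-0.06,0],-1],[[0,0,0],[0.5,-0.06,0],-1],[[0,0,0],[0.6,-0.06,0],-1],[[0,0,0],[0.7,-0.06,0],-1],[[0,0,0],[0.7,-0.06,0],-1],[[0,0,0],[0.7,-0.06,0],-1],[[0,0,0],[0.7,-0.06,0],-1]]'
```

```text
clock: 13.55
position: [0.5711, 0.1304, 0.1493]
eef_rot: [-1.784, -2.586, 0.0]
force: [-0.4, -0.1, -3.0]
gripper_width: 0.0138
gripper_force: 30.0
```

```bash
python3 -m pendant '[[[0,0,0],[0.1,0,0],-1],[[0,0,0],[0.2,0,0],-1],[[0,0,0],[0.3,0,0],-1],[[0,0,0],[0.4,0,0],-1],[[0,0,0],[0.5,0,0],-1],[[0,0,0],[0.5,0,0],-1],[[0,0,0],[0.5,0,0],-1],[[0,0,0],[0.5,0,0],-1],[[0,0,0],[0.5,0,0],-1],[[0,0,0],[0.5,0,0],-1]]'
```

```text
clock: 14.55
position: [0.5693, 0.1351, 0.1493]
eef_rot: [-1.784, -2.586, 0.0]
force: [-0.2, -1.1, -4.2]
gripper_width: 0.0137
gripper_force: 30.0
```

```bash
python3 -m pendant '[[[0,0,0],[0.05,0,0],-1],[[0,0,0],[0.1,0,0],-1],[[0,0,0],[0.15,0,0],-1],[[0,0,0],[0.2,0,0],-1],[[0,0,0],[0.25,0,0],-1],[[0,0,0],[0.25,0,0],-1],[[0,0,0],[0.25,0,0],-1],[[0,0,0],[0.25,0,0],-1],[[0,0,0],[0.25,0,0],-1],[[0,0,0],[0.25,0,0],-1]]'
```

```text
clock: 15.55
position: [0.5685, 0.1375, 0.1494]
eef_rot: [1.784, 2.586, 0.0]
force: [0.3, -0.5, -3.2]
gripper_width: 0.0137
gripper_force: 30.0
```

```bash
python3 -m pendant '[[[0,0,0],[0.03,0,0],-1],[[0,0,0],[0.06,0,0],-1],[[0,0,0],[0.09,0,0],-1],[[0,0,0],[0.12,0,0],-1],[[0,0,0],[0.15,0,0],-1],[[0,0,0],[0.15,0,0],-1],[[0,0,0],[0.15,0,0],-1],[[0,0,0],[0.15,0,0],-1],[[0,0,0],[0.15,0,0],-1],[[0,0,0],[0.15,0,0],-1]]'
```

```text
clock: 16.55
position: [0.5682, 0.1383, 0.1494]
eef_rot: [1.783, 2.586, -0.001]
force: [2.0, -6.6, -2.5]
gripper_width: 0.0139
gripper_force: 30.0
```

Flange contact at about 7 N. I ease off 0.5 mm and lower toward the catch.

```bash
python3 -m pendant '[[[0,0,0],[-0.05,0,0],-1],[[0,0,0],[-0.05,0,0.1],-1],[[0,0,0],[-0.05,0,0.2],-1],[[0,0,0],[-0.05,0,0.3],-1],[[0,0,0],[-0.05,0,0.4],-1],[[0,0,0],[-0.05,0,0.5],-1],[[0,0,0],[-0.05,0,0.6],-1],[[0,0,0],[-0.05,0,0.65],-1],[[0,0,0],[-0.05,0,0.65],-1],[[0,0,0],[-0.05,0,0.65],-1]]'
```

```text
clock: 17.55
position: [0.5682, 0.1383, 0.1428]
eef_rot: [1.783, 2.586, -0.0]
force: [1.8, -5.1, -0.4]
gripper_width: 0.014
gripper_force: 30.0
```

```bash
python3 -m pendant '[[[0,0,0],[0,0,0.05],-1],[[0,0,0],[0,0,0.1],-1],[[0,0,0],[0,0,0.15],-1],[[0,0,0],[0,0,0.15],-1],[[0,0,0],[0,0,0.15],-1],[[0,0,0],[0,0,0.15],-1],[[0,0,0],[0,0,0.15],-1],[[0,0,0],[0,0,0.15],-1],[[0,0,0],[0,0,0.15],-1],[[0,0,0],[0,0,0.15],-1]]'
```

```text
clock: 18.55
position: [0.5684, 0.1381, 0.1418]
eef_rot: [1.783, 2.586, -0.0]
force: [-0.1, -8.4, 4.9]
gripper_width: 0.0138
gripper_force: 30.0
```

```bash
python3 -m pendant '[[[0,0,0],[0,0,0],-0.6],[[0,0,0],[0,0,0],-0.3],[[0,0,0],[0,0,0],-0.1],[[0,0,0],[0,0,0],-0.1],[[0,0,0],[0,0,0],-0.1],[[0,0,0],[0,0,0],-0.1],[[0,0,0],[0,0,-1],-0.1],[[0,0,0],[0,0,-3],-0.1],[[0,0,0],[0,0,-5.5],-0.1],[[0,0,0],[0,0,-5.5],-0.1]]'
python3 -m pendant '[[[0,0,0],[1,0,0],-1],[[0,0,0],[2.2,0,0],-1],[[0,0,0],[2.2,0,0],-1],[[0,0,0],[2.2,0,0],-1],[[0,0,0],[2.2,0,0],-1],[[0,0,0],[2.2,0,0],-1],[[0,0,0],[2.2,0,0],-1],[[0,0,0],[2.2,0,0],-1],[[0,0,0],[2.2,0,0],-1],[[0,0,0],[2.2,0,0],-1]]'
python3 - <<'E'
from h import *
import cv2
im=robot.capture("wrist");sd=robot.capture("side")[190:310,240:340]
o=np.zeros((480,720,3),np.uint8);o[:,:320]=im[:,160:480];o[:,320:]=cv2.resize(sd,(400,480),interpolation=cv2.INTER_CUBIC)
cv2.imwrite("pics/w7.png",o)
E
```

```text
clock: 19.55
position: [0.57, 0.1388, 0.2002]
eef_rot: [1.782, 2.583, 0.006]
force: [0.8, -0.6, -0.3]
gripper_width: 0.0407
gripper_force: 0.0
clock: 20.55
position: [0.5603, 0.1589, 0.1963]
eef_rot: [1.784, 2.586, -0.0]
force: [0.2, -0.3, 0.2]
gripper_width: 0.0004
gripper_force: 0.0
```

View pics/w7.png

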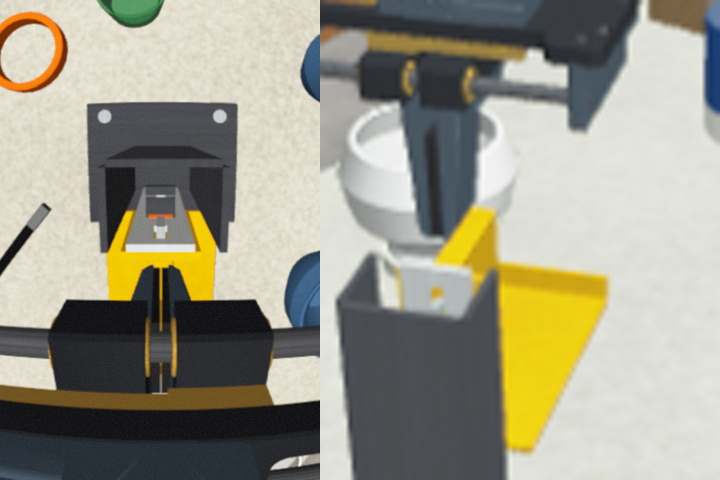

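The bracket hangs in the slots on the catch, with closed fingers above the rib. Now I press down.

```bash
python3 -m pendant '[[[0,0,0],[0,0,0.8],-1],[[0,0,0],[0,0,1.6],-1],[[0,0,0],[0,0,1.7],-1],[[0,0,0],[0,0,1.8],-1],[[0,0,0],[0,0,1.9],-1],[[0,0,0],[0,0,2],-1],[[0,0,0],[0,0,2.1],-1],[[0,0,0],[0,0,2.2],-1],[[0,0,0],[0,0,2.2],-1],[[0,0,0],[0,0,2.2],-1]]'
```

```text
clock: 21.65
position: [0.5611, 0.1591, 0.1753]
eef_rot: [1.783, 2.585, 0.002]
force: [-0.2, 0.0, 6.8]
gripper_width: 0.0006
gripper_force: 3.3
```

```bash
python3 -m pendant '[[[0,0,0],[0,0,0.1],-1],[[0,0,0],[0,0,0.2],-1],[[0,0,0],[0,0,0.3],-1],[[0,0,0],[0,0,0.4],-1],[[0,0,0],[0,0,0.5],-1],[[0,0,0],[0,0,0.5],-1],[[0,0,0],[0,0,0.5],-1],[[0,0,0],[0,0,0.5],-1],[[0,0,0],[0,0,0.5],-1],[[0,0,0],[0,0,0.5],-1]]'
```

```text
clock: 22.65
position: [0.5604, 0.159, 0.1694]
eef_rot: [1.784, 2.586, 0.0]
force: [0.6, 1.9, 3.1]
gripper_width: 0.0006
gripper_force: 1.6
```

```bash
python3 -m pendant '[[[0,0,0],[0,0,0.1],-1],[[0,0,0],[0,0,0.2],-1],[[0,0,0],[0,0,0.25],-1],[[0,0,0],[0,0,0.3],-1],[[0,0,0],[0,0,0.35],-1],[[0,0,0],[0,0,0.35],-1],[[0,0,0],[0,0,0.35],-1],[[0,0,0],[0,0,0.35],-1],[[0,0,0],[0,0,0.35],-1],[[0,0,0],[0,0,0.35],-1]]'
```

```text
clock: 23.65
position: [0.5603, 0.1589, 0.1659]
eef_rot: [1.784, 2.586, 0.0]
force: [-0.5, 0.1, -0.5]
gripper_width: 0.0008
gripper_force: 0.0
```

```bash
python3 -m pendant '[[[0,0,0],[0,0,0.04],-1],[[0,0,0],[0,0,0.08],-1],[[0,0,0],[0,0,0.12],-1],[[0,0,0],[0,0,0.16],-1],[[0,0,0],[0,0,0.16],-1],[[0,0,0],[0,0,0.16],-1],[[0,0,0],[0,0,0.16],-1],[[0,0,0],[0,0,0.16],-1],[[0,0,0],[0,0,0.16],-1],[[0,0,0],[0,0,0.16],-1]]'
```

```text
clock: 24.65
position: [0.5603, 0.1589, 0.1642]
eef_rot: [-1.784, -2.586, -0.0]
force: [-0.9, -0.2, -1.2]
gripper_width: 0.0005
gripper_force: 0.0
```

```bash
python3 -m pendant '[[[0,0,0],[0,0,0.03],-1],[[0,0,0],[0,0,0.06],-1],[[0,0,0],[0,0,0.09],-1],[[0,0,0],[0,0,0.12],-1],[[0,0,0],[0,0,0.15],-1],[[0,0,0],[0,0,0.15],-1],[[0,0,0],[0,0,0.15],-1],[[0,0,0],[0,0,0.15],-1],[[0,0,0],[0,0,0.15],-1],[[0,0,0],[0,0,0.15],-1]]'
```

```text
clock: 25.65
position: [0.5606, 0.159, 0.1635]
eef_rot: [1.783, 2.586, 0.001]
force: [-4.4, -0.4, 9.8]
gripper_width: 0.0005
gripper_force: 4.9
```

Solid stop at 10 N. I lift off and check numerically.

```bash
python3 -m pendant '[[[0,0,0],[0,0,-1],-1],[[0,0,0],[0,0,-4],-1],[[0,0,0],[0,0,-8],-1],[[0,0,0],[0,0,-12],-1],[[0,0,0],[0,0,-12],-1],[[0,0,0],[0,0,-12],-1],[[0,0,0],[0,0,-12],-1],[[0,0,0],[0,0,-12],-1],[[0,0,0],[0,0,-12],-1],[[0,0,0],[0,0,-12],-1]]'
python3 - <<'E'
from h import *
import cv2
np.set_printoptions(precision=4,suppress=True)
im=robot.capture("side");cv2.imwrite("pics/s8.png",im)
w=robot.capture("wrist");cv2.imwrite("pics/w8.png",w)
def ymask(i):
    h=cv2.cvtColor(i,cv2.COLOR_BGR2HSV);return (h[...,0]>18)&(h[...,0]<32)&(h[...,1]>150)
def info(m,ox=240,oy=190,f=1):
    ys,xs=np.where(m);k=xs+1.0
    i=ys.argmin();print("top",xs[i]/f+ox,ys[i]/f+oy,"bottom",xs[ys.argmax()]/f+ox,ys.max()/f+oy,"right",xs.max()/f+ox)
o=cv2.imread("pics/w7.png");info(ymask(o[:,320:]),f=4)
info(ymask(im[190:310,240:320]))
# expected side projection for home and hung (y offset of slot line)
p=[0.5537,0.1774,1.9344]
for z in(.1,.112):
    P=np.array([[-70,7,100],[-150,45,0],[-150,-45,19]])/1e3+[0,0,z];print(z,proj("side",world(p,P)))
s=robot.get_state();print(s["force"],s["gripper_width"])
# wrist: orange roller and rib top
h=cv2.cvtColor(w,cv2.COLOR_BGR2HSV);m=(h[...,0]<14)&(h[...,1]>180)&(h[...,2]>100);m[:,:270]=0;m[:,370:]=0;m[260:]=0
ys,xs=np.where(m);print("roller px",xs.min() if len(xs) else None,xs.max() if len(xs) else None,np.unique(ys))
for d in(-3.5,2.5):
    print(d,proj("wrist",world(p,np.array([[d,8,155],[d,-8,155],[d+5,0,160],[0,0,222]])/1e3)))
E
```

```text
clock: 26.65
position: [0.56, 0.1589, 0.2821]
eef_rot: [-1.783, -2.586, 0.001]
force: [0.6, -0.2, -0.1]
gripper_width: 0.0006
gripper_force: 0.0
top 252.75 199.0 bottom 290.75 302.5 right 311.25
top 278.0 247.0 bottom 290.0 307.0 right 310.0
0.1 [[283.5867 246.7645]
 [311.6951 268.6015]
 [274.1941 256.6171]]
0.112 [[283.3543 241.7872]
 [311.6388 264.2346]
 [273.9357 252.2231]]
[-0.8612  0.9509  0.4639] 0.00024132244467808467
roller px 312 329 [194 195 196]
-3.5 [[311.8998 204.4502]
 [329.4226 204.4248]
 [320.6521 200.0165]
 [320.6451 216.9375]]
2.5 [[311.8565 197.9866]
 [329.4459 197.9609]
 [320.6418 193.4251]
 [320.6451 216.9375]]
```

```bash
python3 -c "
from bench import robot
print(robot.hand_in())"
```

```text
the job is handed in; nothing more can be done
None
```

The bracket is hooked into the upper two slots, pressed past the catch to a firm stop and released, and the job is handed in at about 27 s; the side camera puts it at home height, but I could not see directly that the catch had sprung back out, and the hand-in returned no verdict.

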